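# Change the splined test plug and hold it pressed

### The job

Change plugs on the connector tester: first put the blue test plug back in the row on the low rack, standing on its empty blue spot with its wing grip in line with the row, and let go of it. Then take the red plug from the row, turn it until its four splines mesh with the cross-shaped slots of the tester's socket, slide it in and push it down against the spring until its collar sits on the socket's rim; finish while still gripping it and keeping it pressed fully home. Leave the yellow plug, the jar, the brass adapter and the screwdriver where they are.

Things in the scene. Friction and masses are not known exactly. Their poses are not given: they have to be found in the camera images.
- blue_plug: Blue test plug, loose, 74 mm tall, 0.18 kg, upright on the bench. Origin: centre of underside, z up. Steel shank z 0-30 mm with four splines, a plus along x and y (bars 34 mm long, 10 wide, lower edges rounded). Round collar 46 mm across, z 30-40. Flat wing grip z 40-74, 16 mm thick along x, 46 long along y: pinch its 16 mm thickness.
- red_plug: Red keyed test plug, loose, same shape, size, mass and axes as the blue one; stands on the rack at the start, its wing along the row.
- yellow_plug: Yellow keyed test plug, loose, same shape as the blue one; stands on the rack in the row. To be left alone.
- rack: Low wooden rack shelf, fixed, 90 mm deep (x), 250 mm long (y). Origin: centre of its underside on the bench; its top is at z = 30 mm. Three places in a row along its y axis, 80 mm apart, the middle one at the origin. The row's wings lie along its y axis. Stands left or right of the bench's middle.
- spot: Flat blue round spot, 54 mm across, painted on the rack's top: the empty place in the row (any of the three). Origin: its centre, on the rack's top surface.
- socket: Square aluminium socket, 60 x 60 x 44 mm tall, fixed on the low grey tester box (130 x 130 x 45 mm), turned at any angle. Origin: centre of underside, 45 mm above the bench. Plus-shaped opening in its top along its x and y: slots 13.6 mm wide, 38 mm end to end; any quarter turn of a plug fits. A black spring plunger lies 20 mm below the rim.
- socket_mouth (a point): Centre of the socket's rim (top face), 44 mm above the socket's origin, 89 mm above the bench; axes as the socket's.
- plunger (a joint): Travel (m) of the spring plunger in the socket: 0 at rest (top 20 mm below the rim), grows as pressed down, 0.010 when a plug's collar sits on the rim. About 4 N to start, 9 N at 10 mm; a plug's own weight does not sink it, and a plug let go rises about 10 mm.
- jar: White-capped jar, loose, 52 mm across, 65 mm tall, origin at the centre of its underside. To be left alone.
- adapter: Small brass adapter, loose, 28 mm across, 42 mm tall, origin at the centre of its underside. To be left alone.
- screwdriver: Screwdriver lying flat on the bench on the robot's side of the blue plug, roughly along the bench's y, loose. To be left alone.
Mind the look-alikes: they are no part of the job. Several things have the shape of the red_plug; the one meant has the colours described above.

How it is judged:
On the way, in this order (a step that is already met when the one before it is completed fails the run):
1. the blue plug stands on its blue spot in the row, let go (horizontal distance between blue_plug and spot below 0.012 m and z of blue_plug in the frame of rack between 0.026 and 0.034 m and angle between blue_plug's own z axis and vertical below 0.1 rad and angle between the y axis of blue_plug and the y axis of rack, either way round below 0.25 rad and contact force between the fingers and blue_plug below 0.1 N), for 0.2 s.
2. the red plug's splines are meshed: its shank is at least 10 mm down in the socket (z of red_plug in the frame of socket_mouth below -0.01 m and horizontal distance between red_plug and socket_mouth below 0.005 m and angle between red_plug's own z axis and vertical below 0.12 rad), for 0.1 s.
At the end, for the whole second after the job is handed in: Red plug upright in the socket, collar within 2.5 mm of the rim, plunger down over 7.5 mm, fingers holding the plug with over 3 N for the last second. Blue plug let go, upright on the rack within 12 mm of its spot, wing within 0.25 rad of the row (all of step 1 and value of joint plunger above 0.0075 m and z of red_plug in the frame of socket_mouth below -0.0275 m and horizontal distance between red_plug and socket_mouth below 0.005 m and angle between red_plug's own z axis and vertical below 0.1 rad and contact force between the fingers and red_plug above 3 N and linear speed of blue_plug below 0.02 m/s); the arm keeps its last pose, push and grip.
It fails at once if the yellow plug is moved or tipped (distance of yellow_plug from where it was at the start of the episode above 0.015 m or angle between yellow_plug's own z axis and vertical above 0.3 rad).
It fails at once if the jar, the adapter or the screwdriver is moved (distance of any of jar, adapter from where it was at the start of the episode above 0.02 m or distance of screwdriver from where it was at the start of the episode above 0.03 m).
It also fails if it takes over 54 s, if anything falls off the work surface, if the arm or the gripper's body presses on something with over 40 N, if the wrist force passes 120 N, or if a joint passes its speed limit or range.

### The arm

A 7-joint arm with a two-finger parallel gripper is mounted at the origin on the work surface. World frame = base frame: x ahead of the robot, y to its left, z up, the work surface at z = 0. Lengths are in m, angles in rad, forces in N, time in s.
With the tool pointing down it reaches from about 0.4 to 0.85 m from the base axis. Payload 4.5 kg.
Tool frame: the origin (TCP) lies on the centre line of the jaws, within the pads' length; the fingertips stand 14 mm ahead of it and the grasp point (between the pads) lies 5 mm behind it (tip_reach is the distance from the TCP to the fingertips, in m); z points along the fingers, y is the line along which they close (so a half turn about z gives the same grasp; the last joint's range is limited). The gripper opens to 85 mm and grips with 20 to 120 N. Pads are 22 mm wide; open, the fingers measure 114 mm over their backs; the gripper's body (76 mm by 85 mm) begins 54 mm behind the grasp point. The pads swing forward as they close: fully open they stand 13 mm farther back than shut.
Start: joints at [-1.072, 0.689, -0.195, 1.565, 0.157, 0.902, -0.215], TCP at [0.28, 0.559, 0.245] pointing down, gripper open.
Joint ranges: [-3.01, 3.01], [-0.46, 2.08], [-1.47, 1.51], [0.13, 2.56], [-1, 4.14], [0.04, 2.09], [-2.66, 2.66]. Speed limits (rad/s): [2.57, 2.57, 3.14, 3.14, 3.14, 3.14, 3.14].

### API

Orientations are given as a unit quaternion [w, x, y, z].
In Python, from plant import * gives the robot as it stands.
- The arm moves only by the tool arm_command, never from a script. Its arguments are lists of equal length, an entry for each row: "rotation": the turn, a rotation vector about the tool's x, y, z in degrees, a list of three; "dp": the shift along the tool's x, y, z in m, a list of three; "fingers": the gripper command: -1 is fully open, 1 is shut, values between are in proportion. In form: {"rotation": [[ax, ay, az], ...], "dp": [[dx, dy, dz], ...], "fingers": [fingers, ...]}. A call has 1 to 20 rows; each row shifts and turns the commanded pose from where the row before left it, along the tool's axes as they then stand; what a row does not reach is not made up. A row lasts 1/8 s, in which the tool goes at most 62.5 mm and 10.7 degrees, less where a joint would pass 70% of its speed; a pose out of reach is approached as far as the arm can. A call with a gripper value outside its range is refused whole. The fingers move at their own pace and stop on an object; "force" is the grip in N (left out, the last holds). Time passes only in rows, so rows that do not move let the fingers close. It gives the time, the measured TCP pose, the force, the opening and the grip force at its end, in the units of the state.
- get_state(): the state, without advancing time (a new reading comes with each control period).
- capture(name): name is "scene" or "top" or "wrist"; returns a dict with "img" (384x512x3 uint8, red, green, blue), "fovy" (degrees; the focal length in pixels is half the picture's height over the tangent of half this angle, whatever the lens; pixels are square), "cx", "cy" (the principal point, pixels), "distortion" ([k1, k2, p1, p2, k3] as OpenCV has them; the pictures are not rectified), "view" (4x4, takes a point from world to camera coordinates); the wrist camera has in their place "mount" (4x4, takes a point from camera to tool coordinates, whose origin is the TCP and whose axes are the flange's). Camera axes: x right, y up, looking along -z (the intrinsics and any distortion apply to the point x, -y, -z); pixel columns grow to the right and rows downward; lengths in m; the calibration is good to about 2 mm. A picture is of the moment at which its call begins: read the wrist's pose just before it. There is no depth.
- close_job(): hands the job in; it is judged then, once.
Trained networks look in a picture, given as the dict that the camera call returned (one of the last four; its "shot" number tells which), for a name from the list of things; names that differ only in an ending like _2 or _b are one class to them, and where a whole thing is asked for, a point or a joint stands for the part that bears it (a point fixed in the world has none). Each returns a list of dicts, best first, with "conf" (0 to 1); they miss things now and then, are a little off and sometimes report something else, mostly with a low value. They report only what shows in the picture. A call takes as long as a camera call. They do not tell look-alikes from the thing itself.
- silhouettes(picture, thing): "mask" (384x512 bool, what is visible of it) and "box" ([left, top, width, height] as shares, 0 to 1, of the picture: columns of its width, rows of its height, round what is visible of it).
- tip_of(picture, thing): "centre" ([column, row] as shares, 0 to 1, of the picture: columns of its width, rows of its height: a listed point, or the origin of a listed thing).
The state is a dict: "clock": time; "joint_pos": joint angles; "joint_vel": joint speeds; "joint_torque": joint torques, N m; "tcp_pos": TCP position; "tool_rot": TCP orientation; "ft_force": force on the tool from outside, world axes, zero at the start; "torque": the same for the moment, N m; "gripper_width": finger opening in m; "grip_force": force on a finger pad.
Only numpy, scipy, OpenCV 4.12 (cv2) and the standard library are available. Lean on these libraries where they do the work, as an engineer would, in place of code of your own. Each camera call takes 0.05 s, during which the arm holds its last target. There are 200 camera calls.

## Working session

There is one attempt and no reset: what is moved stays moved. The work goes in short steps, Python scripts to look and compute and a tool call to move; the robot and the scene stay as the last step left them, time stands still between calls to the robot, and variables do not carry over. Pictures are saved under pics/ and viewed, at most 10 in all, crops included, and the job is handed in when it is done.

Besides the shell and the picture viewer there is one more tool, called after "Call:" as name(argument=value, ...) on one line, values as JSON. arm_command: Moves the arm, as the interface text tells. Its arguments: {"type":"object","properties":{"rotation":{"type":"array"},"dp":{"type":"array"},"fingers":{"type":"array"},"force":{"type":"number"}},"required":["rotation","dp","fingers"]}

```bash
mkdir -p pics; ls
cat > h.py <<'E'
from plant import *
import numpy as np, cv2
from scipy.spatial.transform import Rotation as R
def K(c):
    f=192/np.tan(np.radians(c["fovy"])/2); return np.array([[f,0,c["cx"]],[0,f,c["cy"]],[0,0,1.]])
def Rt(q): return R.from_quat([q[1],q[2],q[3],q[0]]).as_matrix()
def c2w(c,st=None):
    if "view" in c: return np.linalg.inv(np.array(c["view"]))
    T=np.eye(4);T[:3,:3]=Rt(st["tool_rot"]);T[:3,3]=st["tcp_pos"]; return T@np.array(c["mount"])
def px2w(c,px,z,st=None):
    """pixels Nx2 -> world points on plane z"""
    p=cv2.undistortPoints(np.array(px,float).reshape(-1,1,2),K(c),np.array(c["distortion"],float)).reshape(-1,2)
    M=c2w(c,st); d=np.c_[p[:,0],-p[:,1],-np.ones(len(p))]@M[:3,:3].T
    o=M[:3,3]; return o+d*((z-o[2])/d[:,2])[:,None]
def w2px(c,P,st=None):
    V=np.linalg.inv(c2w(c,st)); q=np.array(P,float)@V[:3,:3].T+V[:3,3]; q=q*[1,-1,-1]
    return cv2.projectPoints(q,np.zeros(3),np.zeros(3),K(c),np.array(c["distortion"],float))[0].reshape(-1,2)
def save(c,n): cv2.imwrite(f"pics/{n}.png",cv2.cvtColor(c["img"],cv2.COLOR_RGB2BGR))
E
python3 - <<'E'
from h import *
s=get_state();print(s["clock"],s["tcp_pos"],s["tool_rot"],s["gripper_width"])
ims=[]
for n in ["top","scene"]:
    c=capture(n); ims.append(c["img"]); print(n,c["fovy"],c["cx"],c["cy"],c["distortion"],c2w(c)[:3,3])
    for t in ["blue_plug","rack","spot","socket","socket_mouth","jar","adapter","screwdriver"]:
        for f in tip_of(c,t)[:4]:
            p=np.array(f["centre"])*[512,384]; z={"socket":.045,"socket_mouth":.089,"spot":.03}.get(t,0)
            print(t,round(f["conf"],2),p.round(),px2w(c,[p],z)[0].round(3))
    save(c,n)
E
```

```text
pics
0.0 [0.27987659 0.55812839 0.24446615] [-1.63951929e-04  2.30264471e-01  9.73127630e-01 -9.29006496e-04] 0.08515290603615916
top 54.06291471495127 255.94152126285758 188.9904370610312 [-0.10872271  0.          0.          0.          0.        ] [0.48284847 0.02106534 1.14572267]
blue_plug 0.51 [245. 201.] [0.508 0.046 0.   ]
rack 0.97 [178. 191.] [0.541 0.25  0.   ]
rack 0.7 [355. 179.] [ 0.574 -0.293  0.   ]
spot 0.48 [172. 190.] [0.542 0.261 0.03 ]
socket 0.61 [353. 177.] [ 0.575 -0.275  0.045]
socket 0.46 [250. 240.] [0.393 0.031 0.045]
socket_mouth 0.81 [356. 176.] [ 0.573 -0.273  0.089]
jar 0.5 [275. 146.] [ 0.676 -0.047  0.   ]
jar 0.45 [249. 240.] [0.391 0.034 0.   ]
adapter 0.51 [243. 136.] [0.708 0.051 0.   ]
screwdriver 0.78 [252. 241.] [0.387 0.026 0.   ]
scene 54.36695774163472 261.04183013752646 190.92988485305565 [0.02882756 0.         0.         0.         0.        ] [1.11078324 0.3652793  0.86567721]
blue_plug 0.68 [336. 240.] [0.522 0.252 0.   ]
blue_plug 0.57 [271. 208.] [0.511 0.046 0.   ]
rack 0.68 [332. 247.] [0.549 0.252 0.   ]
rack 0.61 [363. 254.] [0.527 0.332 0.   ]
spot 0.68 [333. 237.] [0.536 0.247 0.03 ]
socket 0.82 [171. 174.] [ 0.572 -0.267  0.045]
socket 0.4 [240. 256.] [0.714 0.068 0.045]
socket_mouth 0.74 [165. 164.] [ 0.579 -0.273  0.089]
jar 0.85 [212. 241.] [ 0.691 -0.04   0.   ]
adapter 0.66 [242. 260.] [0.702 0.06  0.   ]
screwdriver 0.65 [285. 183.] [0.404 0.038 0.   ]
```

View pics/top.png

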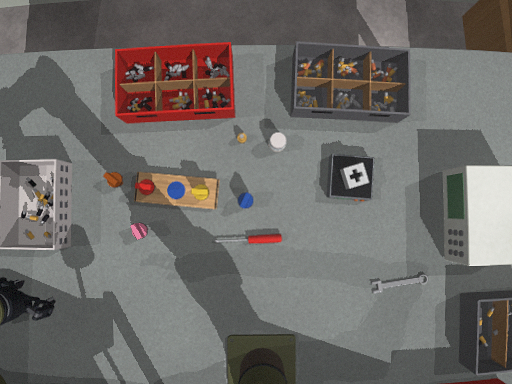

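View pics/scene.png

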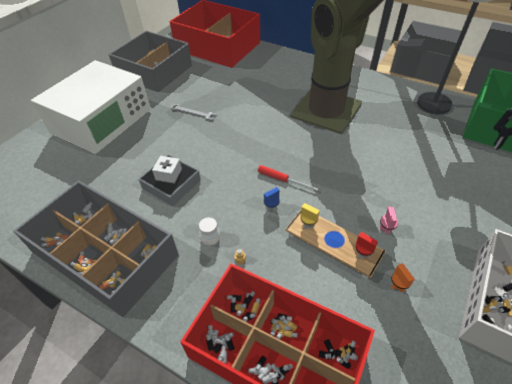

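The top view shows the rack with red (147,187), the blue spot (176,190) and yellow (200,193). The loose blue plug is at (245,201) and the tester socket at (356,176). The orange plug (113,180) and striped plug (138,231) are look-alikes.

Run:
```python
from h import *
c=capture("top"); 
def ori(m,z,n):
    cnt=max(cv2.findContours(m.astype(np.uint8),0,2)[0],key=cv2.contourArea).reshape(-1,2)
    w=px2w(c,cnt,z)[:,:2]; r=cv2.minAreaRect((w*1000).astype(np.float32)); print(n,np.round(r[0]),np.round(r[1]),round(r[2],1))
ori(silhouettes(c,"rack")[0]["mask"],.03,"rack")
hsv=cv2.cvtColor(c["img"],cv2.COLOR_RGB2HSV)
for n,(x,y),z in [("blue",(245,201),.07),("red",(147,187),.104),("yellow",(200,193),.104),("spot",(176,190),.03)]:
    h0=int(hsv[y,x,0]); m=(abs((hsv[...,0].astype(int)-h0+90)%180-90)<12)&(hsv[...,1]>140)
    k=np.zeros_like(m);k[y-14:y+15,x-14:x+15]=1; m&=k>0; ori(m,z,n)
w=capture("wrist"); print(w["fovy"],w["cx"],w["cy"],w["distortion"],np.round(w["mount"],3))
print(c2w(w,get_state())[:3].round(3))
cv2.imwrite("pics/crop.png",cv2.resize(cv2.cvtColor(c["img"][150:260,100:400],cv2.COLOR_RGB2BGR),None,fx=2.6,fy=2.6,interpolation=2))
```

```text
rack [541. 251.] [249.  89.] 84.1
blue [509.  43.] [37. 40.] 89.6
red [548. 326.] [42. 51.] 0.5
yellow [533. 168.] [45. 41.] 44.9
spot [542. 252.] [49. 48.] 63.4
58.801241038132375 257.1608933860757 186.28523677136508 [-0.00319177  0.          0.          0.          0.        ] [[-0.     0.951  0.31   0.081]
 [ 1.    -0.     0.     0.   ]
 [ 0.     0.31  -0.951 -0.128]
 [ 0.     0.     0.     1.   ]]
[[ 0.448 -0.85  -0.277  0.208]
 [ 0.894  0.426  0.139  0.596]
 [-0.    -0.31   0.951  0.373]]
```

Call:
arm_command(rotation=[[0,0,0],[0,0,0],[0,0,0],[0,0,0],[0,0,0],[0,0,0],[0,0,0],[0,0,0],[0,0,0],[0,0,0],[0,0,0],[0,0,0],[0,0,0]], dp=[[-0.0363,-0.0298,0.002],[-0.0363,-0.0298,0.002],[-0.0363,-0.0298,0.002],[-0.0363,-0.0298,0.002],[-0.0363,-0.0298,0.002],[-0.0363,-0.0298,0.002],[-0.0363,-0.0298,0.002],[-0.0363,-0.0298,0.002],[-0.0363,-0.0298,0.002],[-0.0363,-0.0298,0.002],[-0.0363,-0.0298,0.002],[-0.0363,-0.0298,0.002],[0,0,0]], fingers=[-1,-1,-1,-1,-1,-1,-1,-1,-1,-1,-1,-1,-1], force=60)

```text
clock: 2.68
tcp_pos: [0.5106, 0.0389, 0.2211]
tool_rot: [0.001, 0.234, 0.972, -0.001]
ft_force: [0.1, -0.3, 1.1]
gripper_width: 0.0849
grip_force: 0.0
```

Run:
```python
from h import *
s=get_state();print(s["clock"],s["tcp_pos"],s["tool_rot"],s["joint_pos"],s["ft_force"])
c=capture("wrist")
for f in tip_of(c,"blue_plug")[:3]:
    p=np.array(f["centre"])*[512,384]; print(f["conf"],p,px2w(c,[p],0,s))
save(c,"w1")
hsv=cv2.cvtColor(c["img"],cv2.COLOR_RGB2HSV)
m=(abs(hsv[...,0].astype(int)-110)<14)&(hsv[...,1]>130)&(hsv[...,2]>50)
print(m.sum(), np.argwhere(m).mean(0))
```

```text
2.675 [0.51058484 0.03892043 0.22105124] [ 6.47996681e-04  2.34401539e-01  9.72139022e-01 -1.10485262e-03] [-7.35801442e-04  5.84098240e-01 -2.64367338e-01  1.92782195e+00
  2.41526669e-01  6.59852091e-01  6.82560605e-01] [ 0.13237546 -0.28811319  1.09229124]
0.57 [259.3792 155.2896] [[0.51019834 0.04163216 0.        ]]
0.47 [197.5808  48.6144] [[ 3.91031253e-01  3.63823980e-02 -5.55111512e-17]]
4735 [118.3904963  389.99155227]
```

View pics/w1.png

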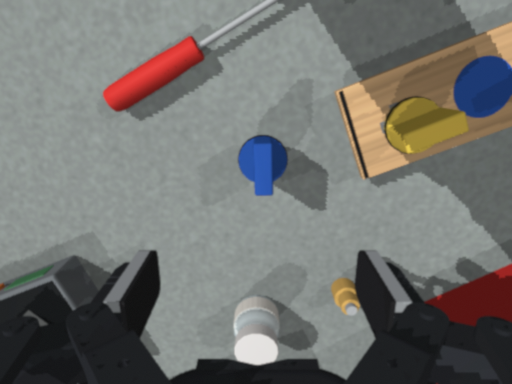

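The wrist view shows the blue plug with its collar at about (263,158). The wing top runs nearly vertical in the image, columns 254-273 and rows 138-195, so the jaws are already almost aligned.

```bash
cat >> h.py <<'E'
def wing(c,s,m,ztop):
    "minAreaRect of the wing-top mask on plane ztop, in world mm; long axis angle"
    cnt=max(cv2.findContours(m.astype(np.uint8),0,2)[0],key=cv2.contourArea).reshape(-1,2)
    w=px2w(c,cnt,ztop,s)[:,:2]*1000
    r=cv2.minAreaRect(w.astype(np.float32)); b=cv2.boxPoints(r); e=[b[1]-b[0],b[2]-b[1]]; l=max(e,key=np.linalg.norm)
    return np.round(r[0],1),np.round(r[1],1),round(np.degrees(np.arctan2(l[1],l[0]))%180,1)
E
python3 - <<'E'
from h import *
s=get_state()
c=capture("wrist"); im=c["img"]; g=im[...,2].astype(int)
for r in range(130,202,6): print(r,g[r,232:296:3])
Rm=Rt(s["tool_rot"]); print("tool x ang",np.degrees(np.arctan2(Rm[1,0],Rm[0,0])))
hsv=cv2.cvtColor(im,cv2.COLOR_RGB2HSV)
for t in (130,150,170,185):
    m=(g>t)&(hsv[...,1]>150)&(abs(hsv[...,0].astype(int)-112)<14); m[:,:230]=0;m[:,300:]=0;m[:120]=0;m[210:]=0
    if m.sum()>50: print(t,m.sum(),wing(c,s,m,.074))
E
```

```text
130 [146 150 149 149 148 143 147 142 129 132 134 132 133 133 133 133 136 131
 129 129 130 130]
136 [145 148 147 145 147 149 147 131 130 134 136 133 130 133 130 130 132 130
 128 130 134 134]
142 [142 146 150 148 121 104 122 115 113 113 112  95  84  85 124 128 133 135
 132 131 133 128]
148 [143 145 119 156 166 163 156 156 158 158 159 147  96  95 110  84 122 127
 131 129 130 136]
154 [135 113 168 166 166 166 181 178 177 178 177 163  97  95  96  96  77  81
  96  97 108 113]
160 [135 161 167 167 167 166 179 179 178 178 176 164  95  95  95  96  94  83
  95  95  97  91]
166 [131 159 166 166 166 165 178 180 178 178 176 163  96  95  95  95  94  84
  89  87  88  90]
172 [134 128 166 166 165 165 178 179 177 177 177 165  96  95  95  95  97  90
  93  90  88  88]
178 [140 137 143 164 166 165 179 180 177 176 176 165  96  95 102  99  88  87
  87  89  91  96]
184 [139 137 135 134 144 158 179 180 178 176 176 166 100 102  99  95 101  97
  97  99  99  98]
190 [138 139 142 140 145 148 176 181 179 177 175 168 131 124 104  98  97 101
  99  99  98  99]
196 [147 145 147 148 147 147 172 182 180 178 175 169 131 152 151 149 143 117
 101 100  99  98]
tool x ang 153.3124886185704
130 1356 (array([502.4,  41.6]), array([25.9, 47.8]), np.float32(153.8))
150 1281 (array([502.7,  41.2]), array([25.4, 47.3]), np.float32(155.0))
170 759 (array([506.6,  44.7]), array([13.2, 42.7]), np.float32(153.7))
```

Call:
arm_command(rotation=[[0,0,0],[0,0,0],[0,0,0],[0,0,0],[0,0,0],[0,0,0],[0,0,0],[0,0,0],[0,0,0],[0,0,0]], dp=[[0.003,0.0025,0.035],[0,0,0.04],[0,0,0.04],[0,0,0.03],[0,0,0.018],[0,0,0],[0,0,0],[0,0,0],[0,0,0],[0,0,0]], fingers=[-0.3,-0.3,-0.3,-0.3,-0.3,1,1,1,1,1], force=60)

```text
clock: 4.08
tcp_pos: [0.5081, 0.0478, 0.059]
tool_rot: [0.001, 0.23, 0.973, 0.001]
ft_force: [-0.5, 1.6, 5.1]
gripper_width: 0.0153
grip_force: 61.1
```

Call:
arm_command(rotation=[[0,0,0],[0,0,0],[0,0,0],[0,0,0],[0,0,0],[0,0,0],[0,0,0],[0,0,0],[0,0,0],[0,0,9.86],[0,0,9.86],[0,0,9.86],[0,0,9.86],[0,0,9.86],[0,0,9.86],[0,0,9.86],[0,0,0],[0,0,0]], dp=[[0,0,-0.035],[0,0,-0.035],[0,0,-0.035],[0,0,-0.035],[0.0125,0.04,0],[0.0125,0.04,0],[0.0125,0.04,0],[0.0125,0.04,0],[0.0125,0.04,0],[0,0,0],[0,0,0],[0,0,0],[0,0,0],[0,0,0],[0,0,0],[0,0,0],[0,0,0],[0,0,0]], fingers=[1,1,1,1,1,1,1,1,1,1,1,1,1,1,1,1,1,1])

```text
clock: 6.32
tcp_pos: [0.5412, 0.254, 0.1981]
tool_rot: [-0.0, 0.74, 0.672, -0.0]
ft_force: [1.2, 1.0, -2.2]
gripper_width: 0.0152
grip_force: 60.1
```

Run:
```python
from h import *
s=get_state();print(s["clock"],s["tcp_pos"],s["tool_rot"],s["joint_pos"],s["gripper_width"])
c=capture("wrist"); save(c,"w2")
Rm=Rt(s["tool_rot"]); print("tool x ang",np.degrees(np.arctan2(Rm[1,0],Rm[0,0])))
for t,z in [("spot",.03),("red_plug",.03),("blue_plug",s["tcp_pos"][2]-.059)]:
  for f in tip_of(c,t)[:4]:
    p=np.array(f["centre"])*[512,384]; print(t,f["conf"],p,px2w(c,[p],z,s))
```

```text
6.325 [0.54119197 0.25404305 0.19807387] [-1.11465428e-04  7.40159605e-01  6.72431151e-01 -3.05257137e-04] [-0.58236562  0.71300975  0.11639223  1.70782937 -0.11451469  0.72802166
 -0.5042767 ] 0.015174310690870323
tool x ang 84.5099718136883
spot 0.89 [254.6176 171.9936] [[0.53684518 0.25211336 0.03      ]]
red_plug 0.93 [259.7888  80.7936] [[0.54880856 0.32980311 0.03      ]]
red_plug 0.57 [115.8144  57.4848] [[0.4339154 0.3591112 0.03     ]]
blue_plug 0.9 [251.1872 219.9168] [[0.53586301 0.25328474 0.13907387]]
```

View pics/w2.png

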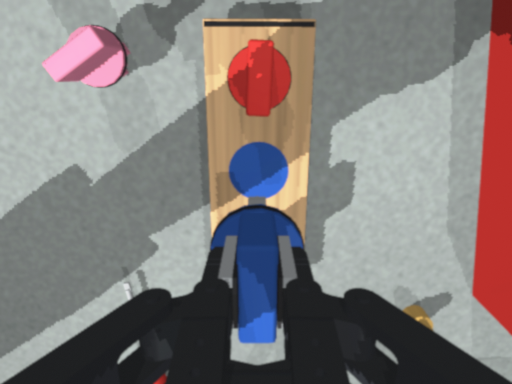

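The red plug is at (260,78) and the blue spot centre at about (259,170). The held plug's collar has its near edge at row 205 and spans columns 210-305. I'll fit circles to the spot and the collar.

Run:
```python
from h import *
from scipy.optimize import least_squares
s=get_state(); c=capture("wrist"); im=c["img"]; hsv=cv2.cvtColor(im,cv2.COLOR_RGB2HSV)
m=((abs(hsv[...,0].astype(int)-112)<14)&(hsv[...,1]>140)).astype(np.uint8)
m[:130]=0
n,l,st,ce=cv2.connectedComponentsWithStats(m)
def fit(pts,z,r):
    w=px2w(c,pts,z,s)[:,:2]
    q=least_squares(lambda p:np.hypot(*(w-p).T)-r,w.mean(0),loss="soft_l1",f_scale=.0007); return q.x.round(4), np.abs(q.fun).mean().round(5)
sp=np.array([[x,y] for x in range(234,286,3) for y in [np.argmax(m[:200,x])]])
print("spot",fit(np.r_[sp,[[229,170],[288,170]]],.03,.027),sp[:,1])
g=m.copy(); g[:200]=0
co=np.array([[x,np.argmax(g[:,x])] for x in list(range(213,245,3))+list(range(272,303,3))]); print(co.tolist())
co=co[(co[:,1]>203)&(co[:,1]<245)]
zb=s["tcp_pos"][2]-.059
for z in (zb+.04,): print("collar",fit(co,z,.023), s["tcp_pos"])
```

```text
spot (array([0.5401, 0.2512]), np.float64(0.00032)) [155 152 149 147 145 144 144 143 143 143 144 144 145 147 149 152 156 162]
[[213, 238], [216, 230], [219, 226], [222, 222], [225, 219], [228, 217], [231, 215], [234, 213], [237, 212], [240, 211], [243, 210], [272, 211], [275, 211], [278, 212], [281, 214], [284, 216], [287, 218], [290, 221], [293, 224], [296, 229], [299, 234], [302, 244]]
collar (array([0.5395, 0.2533]), np.float64(0.00026)) [0.54147426 0.25405368 0.19827218]
```

Call:
arm_command(rotation=[[0,0,0],[0,0,0],[0,0,0],[0,0,0],[0,0,0],[0,0,0],[0,0,0]], dp=[[-0.002,0.001,0.03],[0,0,0.03],[0,0,0.03],[0,0,0.012],[0,0,0.005],[0,0,0.002],[0,0,0]], fingers=[1,1,1,1,1,1,1])

```text
clock: 7.45
tcp_pos: [0.5428, 0.2524, 0.0901]
tool_rot: [0.0, 0.741, 0.671, 0.001]
ft_force: [0.0, 0.6, -2.1]
gripper_width: 0.0154
grip_force: 60.0
```

Call:
arm_command(rotation=[[0,0,0],[0,0,0],[0,0,0],[0,0,0],[0,0,0],[0,0,0],[0,0,0],[0,0,0],[0,0,0],[0,0,0]], dp=[[0,0,0.001],[0,0,0.001],[0,0,0],[0,0,0],[0,0,0],[0,0,0],[0,0,-0.03],[0,0,-0.04],[0,0,-0.04],[0,0,0]], fingers=[1,1,1,-0.2,-0.2,-0.2,-0.2,-0.2,-0.2,-0.2])

```text
clock: 8.7
tcp_pos: [0.5444, 0.2529, 0.2004]
tool_rot: [0.001, 0.741, 0.671, 0.003]
ft_force: [0.8, 1.0, -0.7]
gripper_width: 0.0512
grip_force: 0.0
```

Run:
```python
from h import *
s=get_state();print(s["clock"],s["tcp_pos"],s["ft_force"],s["gripper_width"])
c=capture("wrist"); save(c,"w3"); im=c["img"]; hsv=cv2.cvtColor(im,cv2.COLOR_RGB2HSV)
r=im[...,0].astype(int)
m=((hsv[...,0]<8)|(hsv[...,0]>172))&(hsv[...,1]>150)
for y in range(30,126,12): print(y,r[y,222:300:4])
for t,z in [("red_plug",.03),("blue_plug",.03)]:
  for f in tip_of(c,t)[:3]:
    p=np.array(f["centre"])*[512,384]; print(t,f["conf"],p,px2w(c,[p],z,s))
```

```text
8.7 [0.54437996 0.25290759 0.20040287] [ 0.77509964  1.00589413 -0.70239629] 0.05116807156135686
30 [215 205 209 201 196 206 209 210 213 202 202 234 217 164 159 150 149 156
 150 150]
42 [214 205 209 202 208 226 223 222 219 218 202 164 168 161 158 150 161 156
 149 150]
54 [215 206 161 224 225 225 144 149 155 175 175 153 173 148 155 149 160 156
 149 150]
66 [194 225 225 225 221 178 218 143 174 174 173 147 174 174 173 144 160 156
 148 150]
78 [185 148 141 141 140 136 141 142 173 173 170 152 167 173 173 172 153 155
 148 150]
90 [128 167 170 141 140 136 140 142 171 172 166 154 156 172 171 138 161 156
 148 150]
102 [132 131 126 157 156 137 139 165 172 173 163 154 152 123 136 151 161 155
 150 150]
114 [132 132 130 114 115 135 141 149 150 149 144 151 146 134 134 144 145 156
 150 150]
red_plug 0.61 [254.0032  78.2976] [[0.5487744  0.33162126 0.03      ]]
red_plug 0.59 [112.1792  57.984 ] [[0.43477174 0.35894734 0.03      ]]
blue_plug 0.81 [253.0816 172.4928] [[0.5396541  0.25058194 0.03      ]]
```

View pics/w3.png

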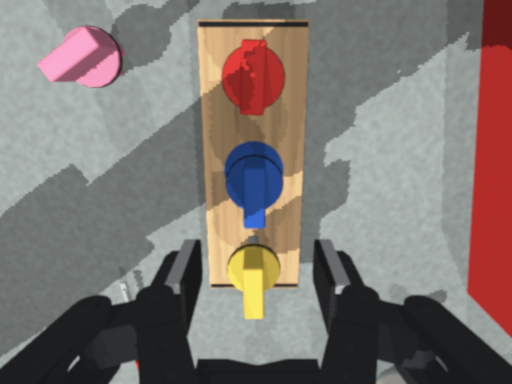

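The blue plug stands on its spot at about (254,170), let go and in line with the row. Next is the red plug at (253,77).

Call:
arm_command(rotation=[[0,0,0],[0,0,0],[0,0,0],[0,0,0],[0,0,0],[0,0,0],[0,0,0],[0,0,0],[0,0,0],[0,0,0],[0,0,0],[0,0,0],[0,0,0],[0,0,0],[0,0,0],[0,0,0],[0,0,0]], dp=[[0.0388,-0.002,0],[0.0388,-0.002,0],[0,0,0.03],[0,0,0.03],[0,0,0.03],[0,0,0.015],[0,0,0.006],[0,0,0],[0,0,0],[0,0,0],[0,0,0],[0,0,0],[0,0,-0.03],[0,0,-0.04],[0,0,-0.04],[0,0,-0.04],[0,0,0]], fingers=[-0.2,-0.2,-0.2,-0.2,-0.2,-0.2,-0.2,1,1,1,1,1,1,1,1,1,1], force=80)

```text
clock: 10.98
tcp_pos: [0.5473, 0.3305, 0.2391]
tool_rot: [0.0, 0.741, 0.671, 0.003]
ft_force: [0.2, 0.0, -2.5]
gripper_width: 0.015
grip_force: 78.6
```

Call:
arm_command(rotation=[[0,0,0],[0,0,0],[0,0,0],[0,0,0],[0,0,0],[0,0,0],[0,0,0],[0,0,0],[0,0,0],[0,0,0],[0,0,0],[0,0,0],[0,0,0],[0,0,0],[0,0,0],[0,0,0]], dp=[[-0.048,0.0061,0],[-0.048,0.0061,0],[-0.048,0.0061,0],[-0.048,0.0061,0],[-0.048,0.0061,0],[-0.048,0.0061,0],[-0.048,0.0061,0],[-0.048,0.0061,0],[-0.048,0.0061,0],[-0.048,0.0061,0],[-0.048,0.0061,0],[-0.048,0.0061,0],[-0.048,0.0061,0],[-0.048,0.0061,0],[0,0,0],[0,0,0]], fingers=[1,1,1,1,1,1,1,1,1,1,1,1,1,1,1,1])

```text
clock: 12.98
tcp_pos: [0.5638, -0.3462, 0.2342]
tool_rot: [-0.002, 0.741, 0.671, -0.0]
ft_force: [0.2, 0.5, -1.9]
gripper_width: 0.015
grip_force: 78.6
```

Run:
```python
from h import *
s=get_state();print(s["clock"],s["tcp_pos"],s["tool_rot"],s["joint_pos"])
c=capture("wrist"); save(c,"w4")
for t,z in [("socket_mouth",.089),("red_plug",s["tcp_pos"][2]-.059)]:
  for f in tip_of(c,t)[:3]:
    p=np.array(f["centre"])*[512,384]; print(t,f["conf"],p,px2w(c,[p],z,s))
```

```text
12.975 [ 0.56381855 -0.346152    0.23420778] [-2.19196801e-03  7.41093173e-01  6.71398613e-01 -7.96493551e-05] [ 0.45545635  0.75175108  0.05054829  1.4593534  -0.04451547  0.93578489
  0.42035757]
socket_mouth 0.73 [265.0112  81.408 ] [[ 0.57513054 -0.27040314  0.089     ]]
socket_mouth 0.51 [258.6112 214.6176] [[ 0.5595378  -0.37960137  0.089     ]]
socket_mouth 0.23 [268.6976  81.4848] [[ 0.57793498 -0.27073701  0.089     ]]
red_plug 0.75 [257.8944 217.8048] [[ 0.56244789 -0.34573529  0.17520778]]
```

View pics/w4.png

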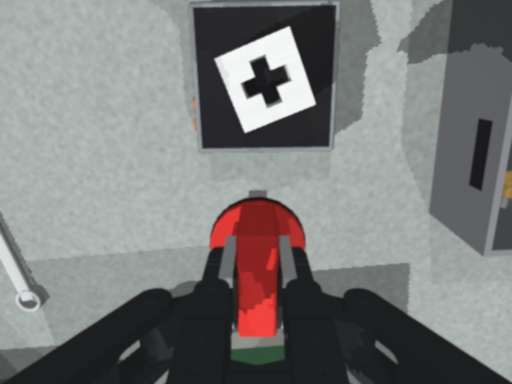

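The tester's white socket is at about (265,80), turned roughly 20°, with the plus opening clearly visible. The held red plug's collar edge is at row 198.

```bash
cat >> h.py <<'E'
from scipy.optimize import least_squares
def circ(c,s,pts,z,r):
    w=px2w(c,pts,z,s)[:,:2]
    q=least_squares(lambda p:np.hypot(*(w-p).T)-r,w.mean(0),loss="soft_l1",f_scale=.0007); return q.x.round(4), np.abs(q.fun).mean().round(5)
E
python3 - <<'E'
from h import *
s=get_state(); c=capture("wrist"); im=c["img"]; g=im.min(2)
Rm=Rt(s["tool_rot"]); print("tool x ang",np.degrees(np.arctan2(Rm[1,0],Rm[0,0])),"z",Rm[:,2].round(4),s["tcp_pos"])
M=(g>175).astype(np.uint8); M[:,:205]=0;M[:,325:]=0;M[:15]=0;M[145:]=0
cs,_=cv2.findContours(M,cv2.RETR_CCOMP,cv2.CHAIN_APPROX_NONE)
for k in sorted(cs,key=cv2.contourArea)[-2:]:
    w=px2w(c,k.reshape(-1,2),.089,s)[:,:2]*1000; r=cv2.minAreaRect(w.astype(np.float32)); m=cv2.moments(w.astype(np.float32).reshape(-1,1,2))
    print("area",cv2.contourArea(k),"rect",np.round(r[0],1),np.round(r[1],1),round(r[2],1),"centroid",round(m["m10"]/m["m00"],1),round(m["m01"]/m["m00"],1))
hsv=cv2.cvtColor(im,cv2.COLOR_RGB2HSV)
m=(((hsv[...,0]<8)|(hsv[...,0]>172))&(hsv[...,1]>150)).astype(np.uint8); m[:185]=0
co=np.array([[x,np.argmax(m[:,x])] for x in list(range(213,242,3))+list(range(272,303,3))]); co=co[(co[:,1]>190)&(co[:,1]<240)]
p,e=circ(c,s,co,s["tcp_pos"][2]-.019,.023); print("collar",p,e,"in tool",(Rm.T@(np.r_[p,s["tcp_pos"][2]]-s["tcp_pos"])).round(4))
E
```

```text
tool x ang 84.49070144831359 z [-0.001   0.0021 -1.    ] [ 0.56498405 -0.34525816  0.2354834 ]
area 1481.5 rect [ 575.4 -270.6] [35.4 35.7] 60.5 centroid 575.4 -270.6
area 6161.5 rect [ 575.6 -270.5] [59.8 59.7] 16.2 centroid 575.7 -270.5
collar [ 0.5637 -0.3421] 0.00019 in tool [ 0.003  -0.0016  0.    ]
```

Call:
arm_command(rotation=[[0,0,0],[0,0,0],[0,0,-7.2],[0,0,-7.2],[0,0,-7.3],[0,0,0],[0,0,0],[0,0,0],[0,0,0]], dp=[[0.0366,0.003,0],[0.0367,0.003,0],[0,0,0],[0,0,0],[0,0,0],[0,0,0.025],[0,0,0.025],[0,0,0],[0,0,0]], fingers=[1,1,1,1,1,1,1,1,1])

```text
clock: 14.3
tcp_pos: [0.5787, -0.2748, 0.1872]
tool_rot: [0.001, 0.601, 0.799, 0.0]
ft_force: [0.4, -0.5, -2.0]
gripper_width: 0.0147
grip_force: 78.4
```

Run:
```python
from h import *
s=get_state(); c=capture("wrist"); save(c,"w5")
Rm=Rt(s["tool_rot"]); print(s["clock"],"tool x ang",np.degrees(np.arctan2(Rm[1,0],Rm[0,0])),"z",Rm[:,2].round(4),s["tcp_pos"])
im=c["img"];hsv=cv2.cvtColor(im,cv2.COLOR_RGB2HSV)
m=(((hsv[...,0]<8)|(hsv[...,0]>172))&(hsv[...,1]>150)).astype(np.uint8); m[:185]=0
co=np.array([[x,np.argmax(m[:,x])] for x in list(range(213,242,3))+list(range(272,303,3))]); co=co[(co[:,1]>190)&(co[:,1]<240)]
p,e=circ(c,s,co,s["tcp_pos"][2]-.019,.023); print("collar",p,e,"in tool",(Rm.T@(np.r_[p,s["tcp_pos"][2]]-s["tcp_pos"])).round(4))
c4=np.array([[a,b,0] for a,b in [(.03,.03),(.03,-.03),(-.03,-.03),(-.03,.03)]])@R.from_euler("z",16.2,degrees=True).as_matrix().T+[.5756,-.2705,.089]
print(w2px(c,c4,s).round(1))
```

```text
14.3 tool x ang 106.09215090995964 z [ 1.5e-03 -5.0e-04 -1.0e+00] [ 0.57867514 -0.27483778  0.18724592]
collar [ 0.5767 -0.2717] 0.00018 in tool [ 0.0036 -0.001  -0.    ]
[[300.7 147.2]
 [297.6 228.6]
 [215.  228.8]
 [211.4 147.4]]
```

View pics/w5.png

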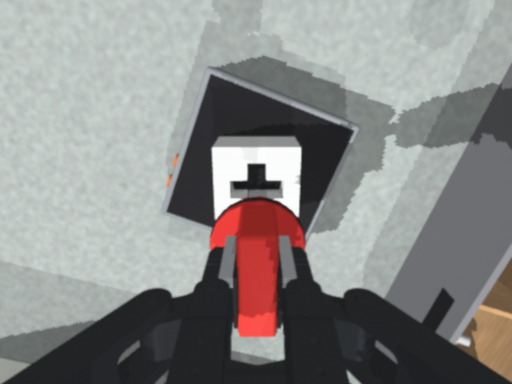

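The image matches the predicted rim edge (row 147, columns 211-301), and the splines line up with the slots. I'll make a small correction and descend to the mouth.

Call:
arm_command(rotation=[[0,0,0],[0,0,0],[0,0,0],[0,0,0],[0,0,0]], dp=[[0.0015,-0.0007,0.018],[0,0,0.015],[0,0,0.006],[0,0,0.005],[0,0,0]], fingers=[1,1,1,1,1])

```text
clock: 14.98
tcp_pos: [0.5769, -0.2739, 0.1422]
tool_rot: [-0.0, 0.602, 0.799, 0.0]
ft_force: [-0.5, -0.2, -3.5]
gripper_width: 0.015
grip_force: 78.7
```

Call:
arm_command(rotation=[[0,0,0],[0,0,0],[0,0,0],[0,0,0],[0,0,0]], dp=[[0,0,0.006],[0,0,0.006],[0,0,0.005],[0,0,0.005],[0,0,0]], fingers=[1,1,1,1,1])

```text
clock: 15.6
tcp_pos: [0.5768, -0.2738, 0.1205]
tool_rot: [-0.0, 0.602, 0.799, 0.0]
ft_force: [-1.4, 1.7, 4.6]
gripper_width: 0.0149
grip_force: 79.6
```

Call:
arm_command(rotation=[[0,0,0],[0,0,0],[0,0,0],[0,0,0]], dp=[[0,0,0.002],[0,0,0.002],[0,0,0.001],[0,0,0]], fingers=[1,1,1,1])

```text
clock: 16.1
tcp_pos: [0.5768, -0.2738, 0.1164]
tool_rot: [0.0, 0.601, 0.799, 0.0]
ft_force: [-2.2, 1.9, 8.9]
gripper_width: 0.0149
grip_force: 80.4
```

Call:
arm_command(rotation=[[0,0,0],[0,0,0],[0,0,0]], dp=[[0,0,0.0015],[0,0,0.0005],[0,0,0]], fingers=[1,1,1])

```text
clock: 16.48
tcp_pos: [0.5768, -0.2738, 0.1163]
tool_rot: [0.0, 0.602, 0.799, 0.0]
ft_force: [-6.1, 2.8, 19.7]
gripper_width: 0.0148
grip_force: 82.1
```

Run:
```python
from h import *
s=get_state(); print(s["clock"],s["tcp_pos"],s["ft_force"],s["grip_force"])
c=capture("top")
for t in ("blue_plug","red_plug"):
  for f in tip_of(c,t)[:4]:
    p=np.array(f["centre"])*[512,384]; print(t,f["conf"],p.round(),px2w(c,[p],.03 if t[0]=="b" else .059)[0].round(3))
c=capture("scene"); im=c["img"]
a=cv2.resize(im[130:200,130:200],(400,400),interpolation=2); b=cv2.resize(im[195:265,300:370],(400,400),interpolation=2)
cv2.imwrite("pics/fin.png",cv2.cvtColor(np.hstack([a,b]),cv2.COLOR_RGB2BGR))
```

```text
16.475 [ 0.57682794 -0.27375428  0.11626551] [-6.14334886  2.84527009 19.70685032] 82.11686611175537
blue_plug 0.58 [177. 194.] [0.528 0.248 0.03 ]
red_plug 0.78 [119. 180.] [0.57  0.413 0.059]
red_plug 0.63 [355. 174.] [ 0.582 -0.278  0.059]
red_plug 0.5 [143. 233.] [0.416 0.341 0.059]
```

View pics/fin.png

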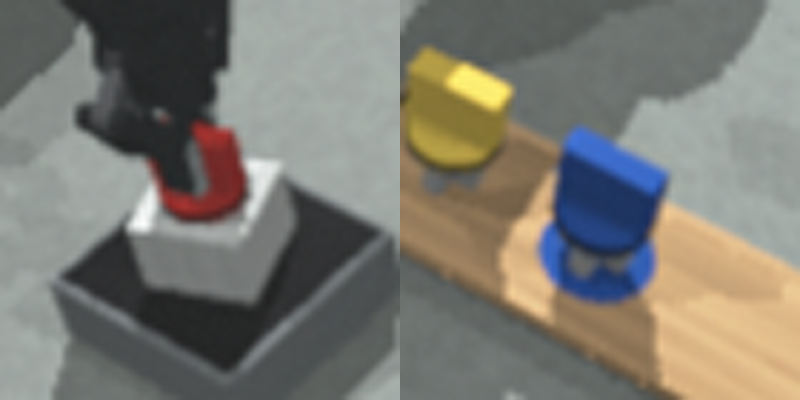

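The left half shows the red collar sitting on the rim, and the force has jumped to a hard stop. The right half shows the blue plug upright on its spot, in line with the row. I'll hand it in.

```bash
python3 -c "
from plant import *
print(close_job())"
```

```text
the job is handed in; nothing more can be done
None
```

I handed the job in: the blue plug stands released on its blue spot in line with the row, and the red plug is gripped and pressed down to a hard stop in the socket. The hand-in returned no verdict.

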